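Press a board tile flush with caul and spacer

TASK

Three glue-up stations each hold a walnut tile with a gap between the tile and the stop block. Choose the one station whose gap is wide enough for both the low wide caul and the tall narrow spacer: stand the caul upright in that gap next to the tile and let go of it, then slide the spacer upright down to the floor of the gap between the caul and the stop block, both centred across the station. Finish still holding the spacer, steadily pushing it (about 10 N) towards the fence at the far end so that the spacer presses the caul flat on the tile and the tile is flush and square against the fence; leave the other two tiles and the things lying around where they are.

Things in the scene. Friction and masses are not known exactly. Their poses are not given: they have to be found in the camera images.
- station_wide: Oak glue-up station, sole 134 (x) x 70 (y) x 8 mm; origin: centre of underside, 12 mm above the worktop; inner floor at local z = 8. Fence at the +x end (inner face x = +52 mm), stop block at the -x end, both up to z = 28; no side walls. Stop's face at x = -40: gap 42 mm with the tile at the fence, enough for caul and spacer. Which of the three places it has varies.
- station_mid: Oak glue-up station, sole 134 (x) x 70 (y) x 8 mm; origin: centre of underside, 12 mm above the worktop; inner floor at local z = 8. Fence at the +x end (inner face x = +52 mm), stop block at the -x end, both up to z = 28; no side walls. Stop's face at x = -22: gap 24 mm, room for one block only.
- station_narrow: Oak glue-up station, sole 134 (x) x 70 (y) x 8 mm; origin: centre of underside, 12 mm above the worktop; inner floor at local z = 8. Fence at the +x end (inner face x = +52 mm), stop block at the -x end, both up to z = 28; no side walls. Stop's face at x = -8: gap 10 mm, room for neither block.
- tile_wide_c (a point): Centre of the walnut tile in the wide-gap station: 50 x 50 mm, 20 mm high, lying flat on the station's floor, its top level with the fence and stop block; x and y axes along the station's. Loose (about 40 g), slides on the floor; starts up to 5 mm short of the fence, square to it. Flush against the fence its centre is at local x = +27 mm of the station.
- tile_mid_c (a point): Centre of the walnut tile in the middle station: 50 x 50 mm, 20 mm high, lying flat on the station's floor, its top level with the fence and stop block; x and y axes along the station's. Loose (about 40 g), slides on the floor; starts up to 5 mm short of the fence, square to it. To be left alone (not moved 5 mm).
- tile_narrow_c (a point): Centre of the walnut tile in the narrow-gap station: 50 x 50 mm, 20 mm high, lying flat on the station's floor, its top level with the fence and stop block; x and y axes along the station's. Loose (about 40 g), slides on the floor; starts up to 5 mm short of the fence, square to it. To be left alone (not moved 5 mm).
- caul_c (a point): Centre of the caul, a brown hardwood block standing upright on the worktop: 16 mm thick (its x axis) x 56 mm wide (its y axis) x 46 mm high (z), 40 g. Graspable across its 16 mm thickness; standing in a station it rises 26 mm above tile, fence and stop.
- spacer_c (a point): Centre of the spacer, a brown hardwood block standing upright on the worktop: 16 mm thick (x) x 40 mm wide (y) x 72 mm high (z), 45 g. Graspable across its 16 mm thickness; standing in a station it rises 52 mm above fence and stop and 26 mm above the caul.
- stone_c (a point): Centre of the grey steel bench stone, 50 x 140 x 22 mm, a bystander.
- bushing_c (a point): Centre of the brass bushing, a ring 36 mm across and 30 mm high, a bystander.
- bishop_c (a point): Point half-way up the black bishop blank, 36 mm across, 88 mm high, standing, a bystander.
- gauge_c (a point): Middle of the beam of the aluminium spindle gauge, 100 x 50 x 8 mm, lying flat, a bystander.
There are look-alikes about, which are no part of the job. Leave any green look-alike of the part that bears caul_c alone.

How it is judged:
By the outcome, as a careful person would: the job done as asked, in the order asked, and still so for the second after the job is handed in, while the arm keeps its last pose, push and grip.
It also fails if it takes over 61 s, if anything falls off the work surface, if the arm or the gripper's body presses on something with over 40 N, if the wrist force passes 120 N, or if a joint passes its speed limit or range.

ROBOT

A 7-joint arm with a two-finger parallel gripper is mounted at the origin on the work surface. World frame = base frame: x ahead of the robot, y to its left, z up, the work surface at z = 0. Lengths are in mm, angles in rad, forces in N, time in s.
With the tool pointing down it reaches from about 400 to 850 mm from the base axis. Payload 10.4 kg.
Tool frame: the origin (TCP) lies at the very end of the fingers, on their centre line; the grasp point (between the pads) lies 19 mm behind it (bot.tcp_to_grasp is the distance from the TCP to the grasp point, in mm); z points along the fingers, y is the direction in which the jaws open and shut (so a half turn about z gives the same grasp; the last joint's range is limited). The gripper opens to 85 mm and grips with 20 to 120 N. Pads are 22 mm wide; open, the fingers measure 114 mm over their backs; the gripper's body (76 mm by 85 mm) begins 54 mm behind the grasp point. The pads swing forward as they close: fully open they stand 13 mm farther back than shut.
Start: joints at [-1.248, 0.332, -0.065, 1.46, 0.022, 1.35, -0.088], TCP at [211.831, 588.029, 231.338] pointing down, gripper open.
Joint ranges: [-2.6, 2.6], [-0.5, 2.12], [-1.47, 1.34], [0.16, 2.42], [-1.27, 4.41], [0.06, 2.06], [-2.6, 2.6]. Speed limits (rad/s): [2.22, 2.22, 2.79, 2.79, 3.14, 3.14, 3.14].

INTERFACE

Orientations are given as a unit quaternion [x, y, z, w].
In Python, from workcell import observe, viewer, bot gives the robot as it stands.
- The arm moves only by the shell command python3 -m crank 'ROWS' [FORCE]. ROWS is JSON, a list of rows, each a list of 7 numbers: the opening, from 0 (shut) to 1 (fully open), then the shift along the tool's x, y, z scaled (see below), then the turn, a rotation vector about the tool's x, y, z scaled (see below). A call has 1 to 5 rows; each row shifts and turns the commanded pose from where the row before left it, along the tool's axes as they then stand; what a row does not reach is not made up. The controller multiplies each number of a shift by 60 mm and each number of a turn by 60 degrees. A row lasts 1/8 s, in which the tool goes at most 62.5 mm and 10.7 degrees, less where a joint would pass 70% of its speed; a pose out of reach is approached as far as the arm can. A call with a number of a shift or a turn outside -1 to 1 is refused whole. A call with a gripper value outside its range is refused whole. The fingers move at their own pace and stop on an object; FORCE is the grip in N (left out, the last holds). Time passes only in rows, so rows that do not move let the fingers close. It gives the time, the measured TCP pose, the force and the opening at its end, in the units of the state.
- observe(): the state, without advancing time (a new reading comes with each control period).
- viewer.read_camera(name): name is "scene" or "top" or "wrist"; returns a dict with "image" (480x640x3 uint8, red, green, blue), "depth" (480x640 float32, mm along the optical axis (not along the pixel's ray), 0 where there is no reading), "intrinsics" (3x3 intrinsics, pixels), "extrinsics" (4x4, takes a point from camera to world coordinates); the wrist camera has in their place "mount" (4x4, takes a point from camera to tool coordinates, whose origin is the TCP and whose axes are the flange's). Camera axes: x right, y down, z forward; pixel columns grow to the right and rows downward; lengths in mm; the calibration is good to about 2 mm. A picture is of the moment at which its call begins: read the wrist's pose just before it.
- bot.sign_off(): hands the job in, once; it reports no verdict.
The state is a dict: "t": time; "joint_pos": joint angles; "qvel": joint speeds; "tau": joint torques, N m; "ee_pos": TCP position; "orientation": TCP orientation; "ft_force": force on the tool from outside, world axes, zero at the start; "torque": the same for the moment, N m; "opening": finger opening in mm.
Only numpy, scipy, OpenCV 4.12 (cv2) and the standard library are available. Lean on these libraries where they do the work, as an engineer would, in place of code of your own. Each camera call takes 0.05 s, during which the arm holds its last target.

## Working session

There is one attempt and no reset: what is moved stays moved. The work goes in short steps, Python scripts to look and compute and a shell command to move; the robot and the scene stay as the last step left them, time stands still between calls to the robot, and variables do not carry over. Pictures are saved under pics/ and viewed, and the job is handed in when it is done.

```bash
ls; mkdir -p pics
python3 - <<'E'
from workcell import observe, viewer, bot
import cv2,numpy as np
s=observe();print({k:np.round(v,3).tolist() for k,v in s.items()}, bot.tcp_to_grasp)
for n in ["scene","top","wrist"]:
    c=viewer.read_camera(n)
    cv2.imwrite(f"pics/{n}0.png",c["image"][:,:,::-1])
    np.savez(f"/tmp/{n}0.npz",**c)
    print(n,{k:np.round(v,3).tolist() for k,v in c.items() if k not in("image","depth")})
E
```

```text
pics
{'t': 0.0, 'joint_pos': [-1.248, 0.333, -0.065, 1.461, 0.022, 1.35, -0.089], 'qvel': [0.002, -0.002, -0.001, -0.001, -0.0, -0.002, -0.0], 'tau': [0.001, -62.546, 0.049, -39.158, 0.016, 0.01, -0.0], 'ee_pos': [211.728, 587.642, 230.508], 'orientation': [0.172, 0.985, -0.001, -0.0], 'ft_force': [-0.586, -0.02, -0.503], 'torque': [-0.041, 0.002, -0.003], 'opening': 85.027} 18.700000000000003
scene {'intrinsics': [[505.577, 0.0, 322.637], [0.0, 505.577, 239.603], [0.0, 0.0, 1.0]], 'extrinsics': [[0.363, 0.784, -0.503, 1159.189], [0.932, -0.309, 0.192, -234.414], [-0.005, -0.539, -0.842, 971.959], [0.0, 0.0, 0.0, 1.0]]}
top {'intrinsics': [[582.949, 0.0, 322.057], [0.0, 582.949, 242.693], [0.0, 0.0, 1.0]], 'extrinsics': [[-0.029, -0.994, 0.101, 468.956], [-1.0, 0.029, -0.005, -27.31], [0.002, -0.101, -0.995, 1602.188], [0.0, 0.0, 0.0, 1.0]]}
wrist {'intrinsics': [[344.45, 0.0, 321.178], [0.0, 344.45, 233.005], [0.0, 0.0, 1.0]], 'mount': [[-0.0, -0.965, -0.263, 65.716], [1.0, -0.0, 0.001, -0.072], [-0.001, -0.263, 0.965, -143.382], [0.0, 0.0, 0.0, 1.0]]}
```

View pics/scene0.png

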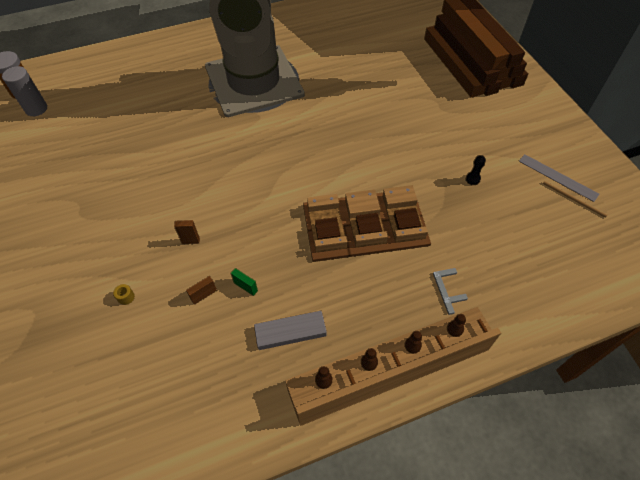

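View pics/top0.png

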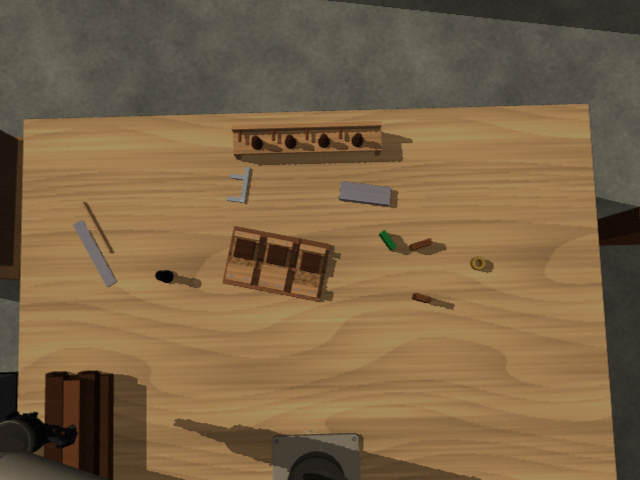

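View pics/wrist0.png

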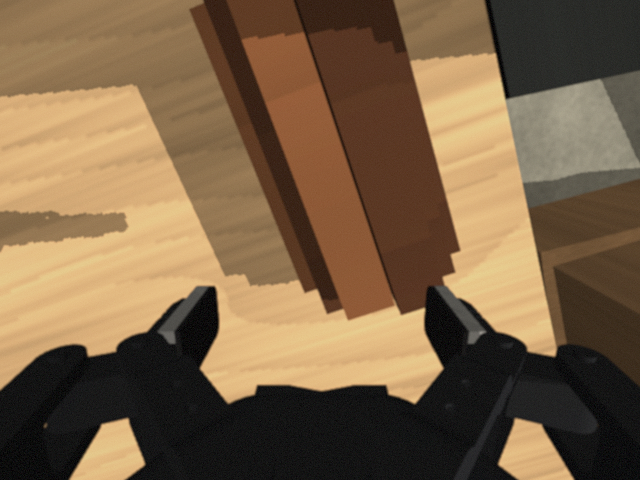

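The top view shows the stations at (278,264), a green block at (388,240), and brown blocks at (420,244) and (422,298). I'll enlarge them and measure heights.

Run:
```python
import cv2,numpy as np
t=np.load("/tmp/top0.npz");s=np.load("/tmp/scene0.npz")
def crop(c,x,y,w,h,W,H): return cv2.resize(c["image"][y:y+h,x:x+w,::-1],(W,H),interpolation=cv2.INTER_CUBIC)
a=crop(t,215,215,130,95,780,570); cv2.imwrite("pics/tst.png",a)
b=np.hstack([crop(t,370,220,80,90,400,450),crop(s,170,210,100,112,400,450)]);cv2.imwrite("pics/blk.png",b)
cv2.imwrite("pics/sst.png",crop(s,295,175,145,95,790,518))
c=t;K=c["intrinsics"];T=c["extrinsics"];d=c["depth"]
v,u=np.mgrid[:480,:640];P=np.stack([(u-K[0,2])/K[0,0]*d,(v-K[1,2])/K[1,1]*d,d],-1)@T[:3,:3].T+T[:3,3]
for x,y in[(388,238),(420,244),(421,297),(278,264),(246,248),(278,255),(311,263),(500,350),(366,194)]:print((x,y),P[y,x].round(),P[y-6:y+7,x-6:x+7,2].max().round())
```

```text
(388, 238) [ 634. -212.   49.] 53.0
(420, 244) [ 616. -297.   47.] 54.0
(421, 297) [ 474. -289.   72.] 79.0
(278, 264) [573.  85.  44.] 49.0
(246, 248) [619. 170.  43.] 48.0
(278, 255) [598.  85.  35.] 47.0
(311, 263) [574.  -3.  34.] 1602.0
(500, 350) [ 325. -509.   -2.] 1602.0
(366, 194) [ 760. -159.   26.] 1602.0
```

View pics/tst.png

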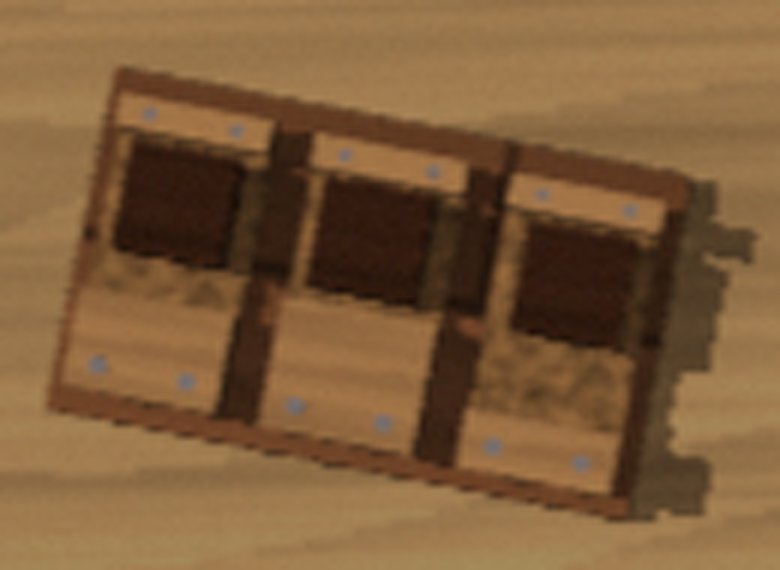

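View pics/blk.png

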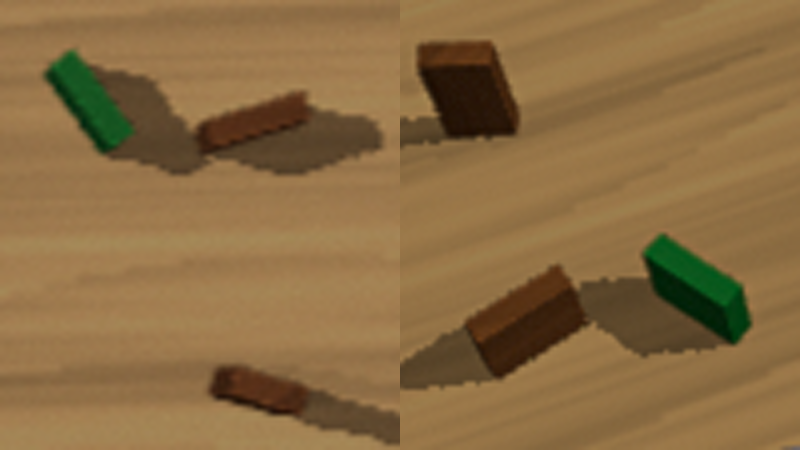

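View pics/sst.png

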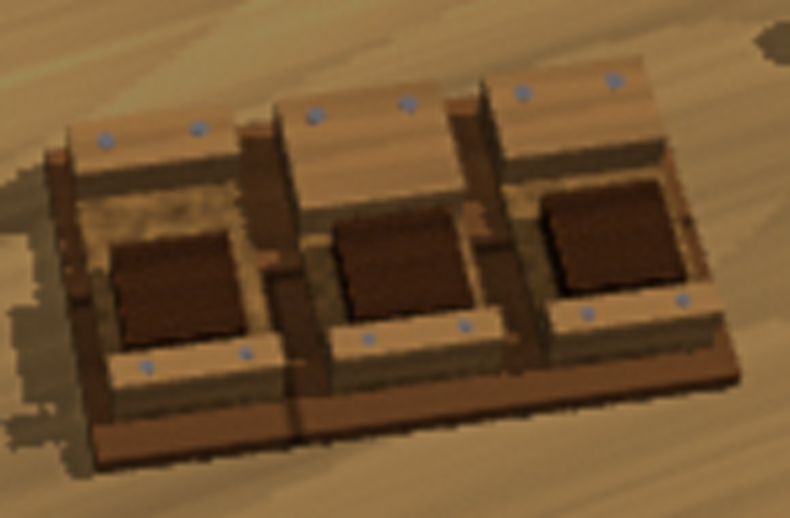

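The wide gap is the right-hand station in the top view, at (311,263). It has the largest floor strip and the shortest stop block. The middle place is narrow and the left one is mid. There are three upright blocks:
- Green (388,240): look-alike, leave alone.
- Brown low/wide (420,244), about 46 mm high: the caul.
- Brown tall/narrow (422,298), about 72 mm high: the spacer.

The enlarged crop confirms this.

```bash
cat > h.py <<'E'
from workcell import observe, viewer, bot
import cv2,numpy as np
from scipy.spatial.transform import Rotation as R
def cam(name,png=None):
    s=observe(); c=dict(viewer.read_camera(name))
    if name=="wrist":
        T=np.eye(4);T[:3,:3]=R.from_quat(s["orientation"]).as_matrix();T[:3,3]=s["ee_pos"]
        c["extrinsics"]=T@c["mount"]
    if png: cv2.imwrite("pics/"+png,c["image"][:,:,::-1])
    return c
def ray(c,uv,z):
    K=np.array(c["intrinsics"]);T=np.array(c["extrinsics"]);uv=np.atleast_2d(np.array(uv,float))
    d=np.c_[(uv[:,0]-K[0,2])/K[0,0],(uv[:,1]-K[1,2])/K[1,1],np.ones(len(uv))]@T[:3,:3].T
    return T[:3,3]+d*((z-T[2,3])/d[:,2])[:,None]
def cloud(c):
    K=c["intrinsics"];T=c["extrinsics"];d=c["depth"]
    v,u=np.mgrid[:480,:640]
    return np.stack([(u-K[0,2])/K[0,0]*d,(v-K[1,2])/K[1,1]*d,d],-1)@T[:3,:3].T+T[:3,3]
def rect(pts):
    (c,(w,h),a)=cv2.minAreaRect(pts.astype(np.float32).reshape(-1,1,2))
    if w>h: w,h,a=h,w,a-90   # a = direction of the short side
    return np.round(c,1),round(w,1),round(h,1),round(a,1)
def plan(xyz,thin):  # tool down; jaw (tool y) along world angle thin deg (mod 180)
    s=observe();m=R.from_quat(s["orientation"]);M=m.as_matrix()
    best=None
    for t in (thin,thin+180):
        t=np.radians(t);y=np.array([np.cos(t),np.sin(t),0]);z=np.array([0,0,-1.]);x=np.cross(y,z)
        g=R.from_matrix(np.c_[x,y,z]);rv=(m.inv()*g).as_rotvec()
        if best is None or np.linalg.norm(rv)<np.linalg.norm(best):best=rv
    d=M.T@(np.array(xyz)-s["ee_pos"])
    print("t %.2f tcp"%s["t"],s["ee_pos"].round(1) if hasattr(s["ee_pos"],"round") else s["ee_pos"],"shift/60",(d/60).round(3),"turn/60",(np.degrees(best)/60).round(3),"open",np.round(s["opening"],1),"F",np.round(s["ft_force"],1),"j7",np.round(s["joint_pos"][6],2),"tooly",np.degrees(np.arctan2(M[1,1],M[0,1])).round(1))
E
python3 - <<'E'
from h import *
c=cam("top");P=cloud(c)
def blk(u,v,r,z0,z1):
    Q=P[v-r:v+r,u-r:u+r].reshape(-1,3);Q=Q[(Q[:,2]>z0)&(Q[:,2]<z1)]
    print(len(Q),rect(Q[:,:2]),Q[:,2].mean())
blk(420,244,14,38,60);blk(421,297,14,60,90)
uv=np.array([(118,70),(690,180),(625,515),(50,405)])/6+[215,215]
W=ray(c,uv,12+0);print(W.round(1))
# wide station screws fence/stop at z40
w=ray(c,np.array([(541,194),(629,210),(581,463),(492,447)])/6+[215,215],40);print(w.round(1))
f=w[:2].mean(0)-w[2:].mean(0);print(np.degrees(np.arctan2(f[1],f[0])))
plan([470,-290,280],0)
plan([600,-290,280],20)
E
```

```text
125 (array([ 617.6, -301.7]), 16.1, 56.0, 14.9) 45.965196922052826
98 (array([ 472.6, -295.3]), 15.7, 40.1, -18.9) 71.21973427249769
[[681.6 204.2  12. ]
 [623.4 -56.2  12. ]
 [472.  -22.1  12. ]
 [529.3 237.2  12. ]]
[[616.3  11.3  40. ]
 [607.9 -27.9  40. ]
 [495.6  -3.3  40. ]
 [503.8  36.1  40. ]]
-12.387157943975362
t 0.20 tcp [211.8 587.8 230.8] shift/60 [ -9.008 -12.306  -0.809] turn/60 [-1.00e-03  1.00e-03  1.17e+00] open 85.7 F [-1.   0.1  0.1] j7 -0.09 tooly 70.2
t 0.20 tcp [211.8 587.8 230.8] shift/60 [-11.046 -11.571  -0.809] turn/60 [-0.001  0.     0.836] open 85.7 F [-1.   0.1  0.1] j7 -0.09 tooly 70.2
```

```bash
python3 -m crank '[[1,-0.94,-0.7,-0.1,0,0,0],[1,-0.94,-0.7,-0.1,0,0,0],[1,-0.94,-0.7,-0.1,0,0,0],[1,-0.94,-0.7,-0.1,0,0,0],[1,-0.94,-0.7,-0.1,0,0,0]]'
python3 -m crank '[[1,-0.94,-0.7,-0.1,0,0,0],[1,-0.94,-0.7,-0.1,0,0,0],[1,-0.94,-0.7,-0.1,0,0,0],[1,-0.94,-0.7,-0.1,0,0,0],[1,0,0,0,0,0,0.17]]'
python3 -m crank '[[1,0,0,0,0,0,0.17],[1,0,0,0,0,0,0.17],[1,0,0,0,0,0,0.17],[1,0,0,0,0,0,0.17],[1,0,0,0,0,0,0.17]]'
python3 -c "
from h import *
plan([540,10,280],-12.4);plan([617.6,-301.7,150],14.9)"
```

```text
t: 0.82
ee_pos: [384.6, 326.5, 258.1]
orientation: [0.172, 0.985, 0.0, 0.0]
ft_force: [1.3, -0.3, 0.6]
opening: 85.3
t: 1.45
ee_pos: [523.4, 115.2, 279.5]
orientation: [0.263, 0.965, -0.0, 0.001]
ft_force: [-0.3, 1.8, -0.5]
opening: 85.2
t: 2.08
ee_pos: [521.2, 120.7, 279.0]
orientation: [0.652, 0.758, -0.0, -0.0]
ft_force: [0.6, -0.1, 1.0]
opening: 85.3
t 2.08 tcp [521.2 120.7 279. ] shift/60 [-1.872  0.033 -0.017] turn/60 [-0.    -0.     0.351] open 85.3 F [ 0.6 -0.1  1. ] j7 -0.12 tooly 8.7
t 2.08 tcp [521.2 120.7 279. ] shift/60 [-7.202  0.53   2.149] turn/60 [-0.    -0.    -0.104] open 85.3 F [ 0.6 -0.1  1. ] j7 -0.12 tooly 8.7
```

```bash
python3 -m crank '[[1,-0.7,0.3,0,0,0,0.17],[1,-0.7,0.3,0.5,0,0,0.18],[1,0,0,0.5,0,0,0],[1,0,0,0,0,0,0]]'
python3 -c "
from h import *
c=cam('wrist','w1.png');np.savez('/tmp/w1.npz',**c)
plan([617.6,-301.7,150],14.9)"
```

```text
t: 2.58
ee_pos: [561.4, 39.5, 217.2]
orientation: [0.777, 0.63, -0.002, -0.001]
ft_force: [0.3, 0.2, 0.1]
opening: 85.4
t 2.62 tcp [562.3  40.1 218.9] shift/60 [-5.383  2.08   1.148] turn/60 [-0.002  0.    -0.447] open 85.5 F [-1.1 -0.1  0.3] j7 -0.27 tooly -11.9
```

View pics/w1.png

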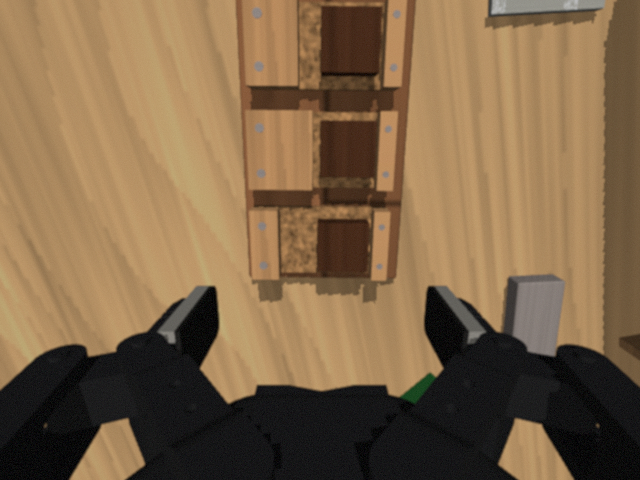

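The wide station is the lowest one here: screws at about (262,226), (265,265), (381,227) and (379,266), tile at (343,247). Next I'll find the screw centroids and tile corners.

Run:
```python
from h import *
c=dict(np.load('/tmp/w1.npz'));im=c["image"]
cv2.imwrite("pics/w1c.png",cv2.resize(im[195:290,235:415,::-1],(800,422),interpolation=cv2.INTER_CUBIC))
b=im.astype(int);m=((b[...,2]>b[...,0]-5)&(b[...,2]>70)).astype(np.uint8);m[:200]=0;m[285:]=0;m[:,:240]=0;m[:,410:]=0
n,l,st,ce=cv2.connectedComponentsWithStats(m)
for i in range(1,n):
    if st[i,4]>4:print(ce[i].round(1),st[i,4],ray(c,ce[i],40).round(1))
t=((b.sum(2)<130)).astype(np.uint8);t[:212]=0;t[285:]=0;t[:,:300]=0;t[:,372:]=0
n,l,st,ce=cv2.connectedComponentsWithStats(t);i=1+st[1:,4].argmax()
v,u=np.where(l==i);print(st[i]);print(rect(ray(c,np.c_[u,v],40)[:,:2]))
```

```text
[318 220  49  57 544]
(array([ 5.745e+02, -3.000e-01]), 45.8, 57.6, -10.0)
```

View pics/w1c.png

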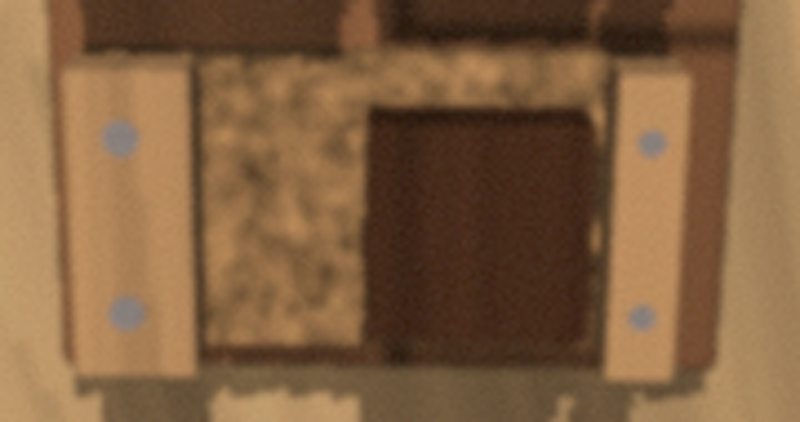

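```bash
cat > st.py <<'E'
from h import *
def px(l): return np.array(l,float)/(800/180)+[235-.4,195-.4]
c=dict(np.load('/tmp/w1.npz'))
scr=ray(c,px([(121,139),(127,313),(652,143),(641,318)]),40)[:,:2]
fence=ray(c,px([(613,70),(604,380)]),40)[:,:2]
stop=ray(c,px([(193,65),(197,377)]),40)[:,:2]
tile=ray(c,px([(366,110),(364,345),(586,345),(585,110)]),40)[:,:2]
E
python3 - <<'E'
from st import *
f=scr[2:].mean(0)-scr[:2].mean(0);a=np.degrees(np.arctan2(f[1],f[0]));print("yaw screws",a)
for n,l in(("fence",fence),("stop",stop),("scrS",scr[:2]),("scrF",scr[2:])):
    d=l[0]-l[1];print(n,l.round(1).tolist(),l.mean(0).round(1),np.degrees(np.arctan2(d[1],d[0]))-90,np.linalg.norm(d))
e=np.array([np.cos(np.radians(a)),np.sin(np.radians(a))]);y=np.array([-e[1],e[0]])
for n,l in(("fence",fence),("stop",stop),("scr",scr),("tile",tile)):print(n,(l@e).round(1),(l@y).round(1))
E
```

```text
yaw screws -12.423860622149254
fence [[609.5, 30.5], [595.5, -39.2]] [602.5  -4.4] -11.350312344037775 71.14896225598457
stop [[522.1, 50.1], [505.8, -19.6]] [514.   15.2] -13.147628714853184 71.59504376834896
scrS [[503.0, 37.5], [494.2, -1.5]] [498.6  18. ] -12.665031021599859 39.97979732234261
scrF [[615.0, 12.9], [606.1, -26.3]] [610.5  -6.7] -12.821204387163945 40.22249491052129
fence [588.6 590. ] [160.9  89.8]
stop [499.1 498.2] [161.2  89.6]
scr [483.2 483.  597.8 597.5] [144.8 104.9 145.  104.7]
tile [536.  535.8 585.6 583. ] [151.7  97.7  98.2 152.1]
```

```bash
python3 -m crank '[[1,-0.9,0.35,0,0,0,0],[1,-0.9,0.35,0,0,0,0],[1,-0.9,0.35,0,0,0,0],[1,-0.9,0.35,0,0,0,0],[1,-0.9,0.35,0,0,0,0]]'
python3 -m crank '[[1,-0.88,0.33,0.1,0,0,0],[1,0,0,0.5,0,0,-0.15],[1,0,0,0.4,0,0,-0.15],[1,0,0,0,0,0,-0.147],[1,0,0,0,0,0,0]]'
python3 -c "
from h import *
c=cam('wrist','w2.png');np.savez('/tmp/w2.npz',**c)
plan([617.6,-301.7,150],14.9)"
```

```text
t: 3.25
ee_pos: [610.9, -246.8, 221.1]
orientation: [0.776, 0.631, 0.001, 0.001]
ft_force: [0.5, -0.1, 0.9]
opening: 85.2
t: 3.88
ee_pos: [619.0, -301.3, 160.6]
orientation: [0.609, 0.793, 0.001, 0.001]
ft_force: [0.5, -0.1, 0.8]
opening: 85.4
t 3.92 tcp [ 619.  -301.5  160.7] shift/60 [ 0.003 -0.023  0.178] turn/60 [ 0.002  0.001 -0.003] open 85.2 F [-0.4  0.3  0.4] j7 0.83 tooly 14.7
```

View pics/w2.png

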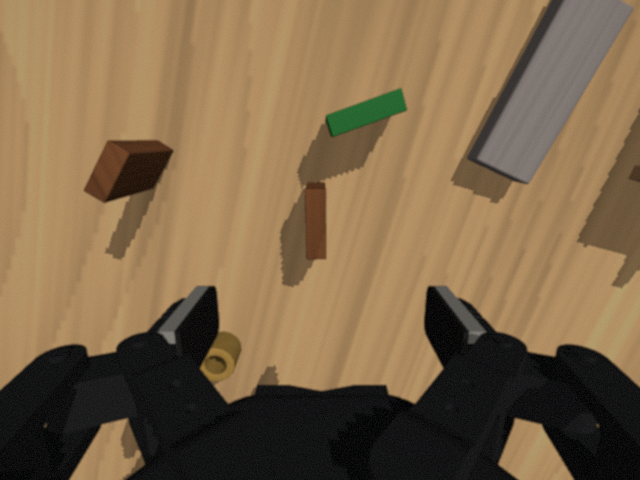

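The caul is centred at (316,222), and the spacer is at upper left (128,168). I'll measure both from depth.

Run:
```python
from h import *
c=dict(np.load('/tmp/w2.npz'));P=cloud(c)
def blk(n,x0,x1,y0,y1,z0,z1):
    Q=P[y0:y1,x0:x1].reshape(-1,3);Q=Q[(Q[:,2]>z0)&(Q[:,2]<z1)];print(n,len(Q),rect(Q[:,:2]),Q[:,2].min(),Q[:,2].mean())
blk("caul",295,340,170,275,38,60);blk("spacer",75,180,125,215,60,85)
cv2.imwrite("pics/w2c.png",cv2.resize(c["image"][170:280,270:360,::-1],(490,600),interpolation=cv2.INTER_CUBIC))
```

```text
caul 1505 (array([ 615.3, -300. ]), 16.0, 55.6, 15.1) 38.15722554114012 46.644195888302846
spacer 2000 (array([ 470.5, -294.3]), 16.9, 40.3, -18.5) 60.061623568075106 70.93508631307382
```

View pics/w2c.png

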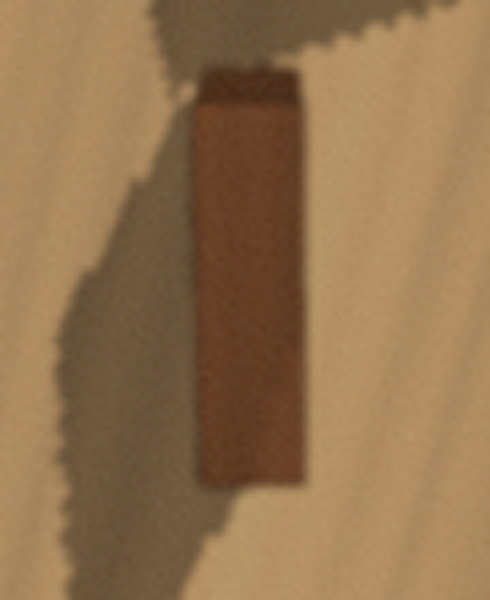

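```bash
python3 -c "
from h import *
plan([615.3,-300,24],15.1)"
python3 -m crank '[[1,-0.02,-0.065,0.6,0,0,0],[1,0,0,0.6,0,0,0],[1,0,0,0.6,0,0,0],[1,0,0,0.47,0,0,0],[1,0,0,0,0,0,0]]' 40
python3 -c "
from h import *
plan([615.3,-300,24],15.1)"
```

```text
t 3.92 tcp [ 619.  -301.5  160.7] shift/60 [ 0.041 -0.057  2.278] turn/60 [ 0.002  0.001 -0.006] open 85.2 F [-0.4  0.3  0.4] j7 0.83 tooly 14.7
t: 4.55
ee_pos: [613.9, -303.1, 21.7]
orientation: [0.61, 0.792, -0.0, -0.001]
ft_force: [0.0, -0.2, 0.5]
opening: 85.3
t 4.55 tcp [ 613.9 -303.1   21.7] shift/60 [ 0.044  0.036 -0.039] turn/60 [-0.002 -0.002 -0.006] open 85.3 F [ 0.  -0.2  0.5] j7 0.88 tooly 14.8
```

```bash
python3 -m crank '[[1,0.044,0.03,-0.04,0,0,0],[0,0,0,0,0,0,0],[0,0,0,0,0,0,0],[0,0,0,0,0,0,0],[0,0,0,0,0,0,0]]' 40
python3 -m crank '[[0,0,0,0,0,0,0],[0,0,0,0,0,0,0]]' 40
python3 -c "
from h import *
plan([615.3,-300,24],15.1)
c=cam('wrist','w3.png')"
```

```text
t: 5.18
ee_pos: [615.6, -301.2, 25.4]
orientation: [0.61, 0.793, 0.0, 0.0]
ft_force: [-0.4, 0.2, 0.7]
opening: 14.8
t: 5.42
ee_pos: [615.6, -301.2, 25.4]
orientation: [0.61, 0.793, 0.0, 0.0]
ft_force: [-1.6, 0.1, 2.1]
opening: 15.0
t 5.42 tcp [ 615.6 -301.2   25.4] shift/60 [0.02  0.001 0.024] turn/60 [ 0.    -0.    -0.004] open 15.0 F [-1.6  0.1  2.1] j7 0.87 tooly 14.9
```

View pics/w3.png

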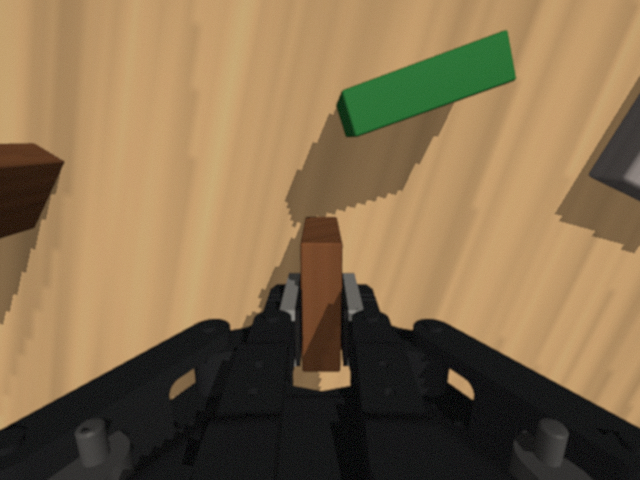

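Gripped at 15 mm; the caul runs from (321,241) to (321,370). I'll check its offset along tool x.

```bash
python3 -c "
from h import *
c=cam('wrist')
w=ray(c,[(321,241),(321,370)],46.5)
s=observe();M=R.from_quat(s['orientation']).as_matrix()
print(w.round(1),((w-s['ee_pos'])@M).round(1))"
python3 -m crank '[[0,0,0,-0.6,0,0,0],[0,0,0,-0.6,0,0,0],[0,0,0,-0.7,0,0,0],[0,0,0,-0.3,0,0,0.15],[0,0,0,0,0,0,0.15]]'
python3 -c "
from h import *
plan([538.2,4.6,120],-12.4)"
```

```text
[[ 608.6 -272.3   46.5]
 [ 622.9 -326.    46.5]] [[ 29.7   0.7 -21. ]
 [-25.9   0.7 -21. ]]
t: 6.15
ee_pos: [616.3, -301.5, 159.2]
orientation: [0.728, 0.686, 0.001, 0.001]
ft_force: [-0.7, 0.6, -0.6]
opening: 15.1
t 6.15 tcp [ 616.3 -301.5  159.2] shift/60 [ 5.015 -1.606  0.645] turn/60 [0.003 0.    0.149] open 15.1 F [-0.7  0.6 -0.6] j7 0.54 tooly -3.4
```

```bash
python3 -m crank '[[0,0,0,0,0,0,0.149],[0,0.5,-0.3,0,0,0,0],[0,0,0,0,0,0,0]]'
python3 -c "
from h import *
plan([538.9,7.5,130],-12.4)"
```

```text
t: 6.52
ee_pos: [604.5, -265.1, 156.8]
orientation: [0.777, 0.63, 0.0, -0.001]
ft_force: [-0.8, 0.2, 0.2]
opening: 15.2
t 6.53 tcp [ 604.5 -265.1  156.8] shift/60 [ 4.219 -2.006  0.457] turn/60 [-0.001 -0.002  0.008] open 15.2 F [-0.8  0.2  0.2] j7 0.35 tooly -11.9
```

```bash
python3 -m crank '[[0,0.84,-0.4,0,0,0,0.008],[0,0.84,-0.4,0,0,0,0],[0,0.84,-0.4,0,0,0,0],[0,0.84,-0.4,0,0,0,0],[0,0.84,-0.4,0.2,0,0,0]]'
python3 -m crank '[[0,0,0,0.2,0,0,0],[0,0,0,0,0,0,0]]'
python3 -c "
from h import *
plan([538.9,7.5,80],-12.4)
c=cam('wrist','w4.png');np.savez('/tmp/w4.npz',**c)"
```

```text
t: 7.15
ee_pos: [541.7, 5.2, 146.0]
orientation: [0.78, 0.625, 0.001, 0.001]
ft_force: [0.8, 0.4, -0.3]
opening: 15.4
t: 7.4
ee_pos: [541.1, 3.1, 132.7]
orientation: [0.78, 0.625, -0.001, -0.0]
ft_force: [0.3, 0.4, 0.6]
opening: 14.9
t 7.40 tcp [541.1   3.1 132.7] shift/60 [ 0.064 -0.051  0.878] turn/60 [-0.001  0.001 -0.003] open 14.9 F [0.3 0.4 0.6] j7 -0.18 tooly -12.6
```

View pics/w4.png

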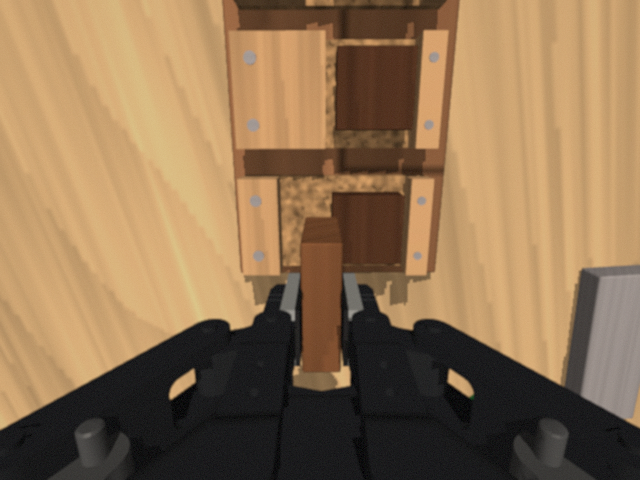

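The caul is held above the station, whose screws now appear at (256,201), (259,256), (421,201) and (417,256). I'll re-measure the station from this closer view.

Run:
```python
from h import *
c=dict(np.load('/tmp/w4.npz'))
cv2.imwrite("pics/w4c.png",cv2.resize(c["image"][165:285,230:450,::-1],(800,436),interpolation=cv2.INTER_CUBIC))
g=cv2.cvtColor(c["image"],cv2.COLOR_RGB2LAB)[...,2].astype(int)
P=[]
for u,v in[(256,201),(259,256),(421,201),(417,256)]:
    w=g[v-8:v+9,u-8:u+9];m=(w<(w.min()+np.median(w))/2);yy,xx=np.where(m);P.append((u-8+xx.mean(),v-8+yy.mean()));print(P[-1],m.sum())
w=ray(c,P,40)[:,:2];f=w[2:].mean(0)-w[:2].mean(0);a=np.arctan2(f[1],f[0]);print(np.degrees(a),np.linalg.norm(f))
e=np.array([np.cos(a),np.sin(a)]);o=(w[2:].mean(0)-59.5*e+w[:2].mean(0)+53.5*e)/2
print("origin",o, np.linalg.norm(w[0]-w[1]))
```

```text
(np.float64(255.0204081632653), np.float64(200.68367346938774)) 98
(np.float64(258.2093023255814), np.float64(255.5)) 86
(np.float64(421.25), np.float64(200.55357142857142)) 56
(np.float64(417.2244897959184), np.float64(255.44897959183675)) 49
-12.534168196338468 115.03409088964003
origin [551.67021331   6.22577072] 40.072869938840526
```

View pics/w4c.png

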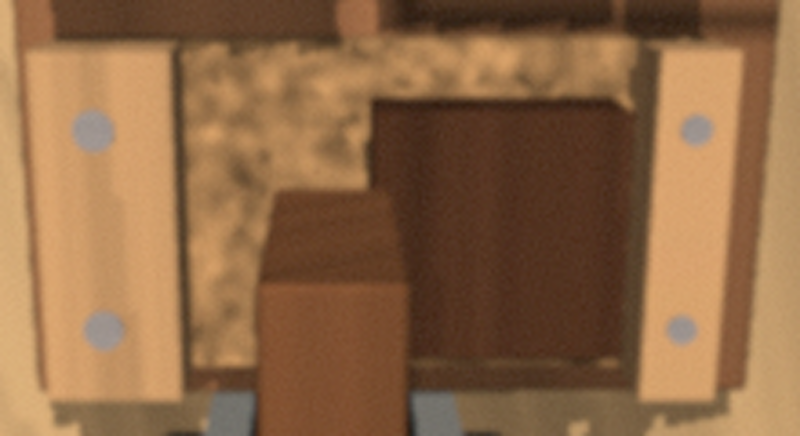

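```bash
python3 -m crank '[[0,0.06,-0.05,0.3,0,0,0],[0,0,0,0.3,0,0,0],[0,0,0,0.2,0,0,0],[0,0,0,0,0,0,0]]'
python3 -c "
from h import *
plan([538.6,7.2,47],-12.5)
c=cam('wrist','w5.png');c=cam('scene','s5.png')"
```

```text
t: 7.95
ee_pos: [538.5, 7.7, 84.0]
orientation: [0.78, 0.625, -0.001, -0.0]
ft_force: [0.2, -0.5, 0.7]
opening: 15.2
t 7.95 tcp [538.5   7.7  84. ] shift/60 [-0.007  0.004  0.617] turn/60 [-0.002  0.001 -0.001] open 15.2 F [ 0.2 -0.5  0.7] j7 -0.16 tooly -12.6
```

View pics/w5.png

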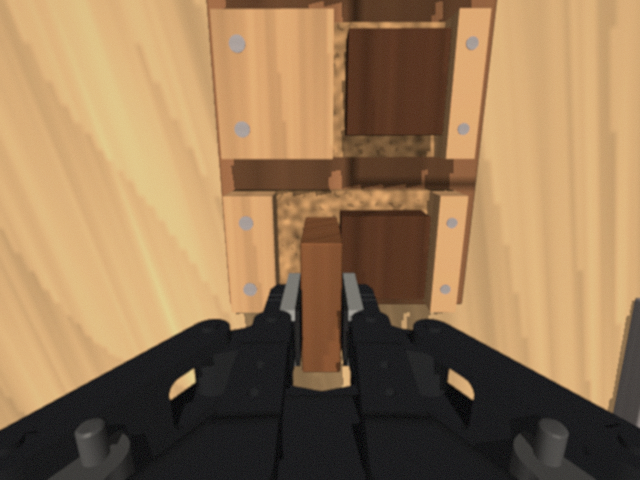

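The caul is aligned with the gap: tile edge at column 341, caul at 301–342 and higher up than the tile. Lowering it.

```bash
python3 -m crank '[[0,0,0,0.25,0,0,0],[0,0,0,0.2,0,0,0],[0,0,0,0.12,0,0,0],[0,0,0,0,0,0,0]]'
python3 -m crank '[[0,0,0,0.04,0,0,0],[0,0,0,0.03,0,0,0],[0,0,0,0,0,0,0]]'
python3 -c "
from h import *
plan([538.6,7.2,45.4],-12.5)"
```

```text
t: 8.55
ee_pos: [538.8, 8.0, 50.4]
orientation: [0.78, 0.626, -0.001, -0.0]
ft_force: [-0.5, 0.3, 0.8]
opening: 15.0
t: 8.93
ee_pos: [539.3, 8.1, 46.9]
orientation: [0.78, 0.626, 0.0, -0.0]
ft_force: [-1.2, 0.2, -0.5]
opening: 15.0
t 8.93 tcp [539.3   8.1  46.9] shift/60 [-0.018 -0.007  0.025] turn/60 [ 0.    -0.    -0.001] open 15.0 F [-1.2  0.2 -0.5] j7 -0.13 tooly -12.6
```

```bash
python3 -m crank '[[0,-0.01,0,0.025,0,0,0],[0,0,0,0.02,0,0,0],[0,0,0,0,0,0,0]]'
python3 -m crank '[[0,0,0,0.02,0,0,0],[0,0,0,0,0,0,0]]'
python3 -c "
from h import *
plan([538.6,7.2,45.4],-12.5)
c=cam('wrist','w6.png')"
```

```text
t: 9.3
ee_pos: [539.4, 7.5, 45.3]
orientation: [0.78, 0.625, 0.0, -0.0]
ft_force: [-5.4, 0.1, 13.6]
opening: 14.8
t: 9.55
ee_pos: [539.5, 7.5, 45.2]
orientation: [0.78, 0.625, 0.001, -0.001]
ft_force: [-12.3, -0.8, 29.9]
opening: 15.0
t 9.55 tcp [539.5   7.5  45.2] shift/60 [-0.008 -0.013 -0.003] turn/60 [-0.    -0.002 -0.001] open 15.0 F [-12.3  -0.8  29.9] j7 -0.13 tooly -12.6
```

View pics/w6.png

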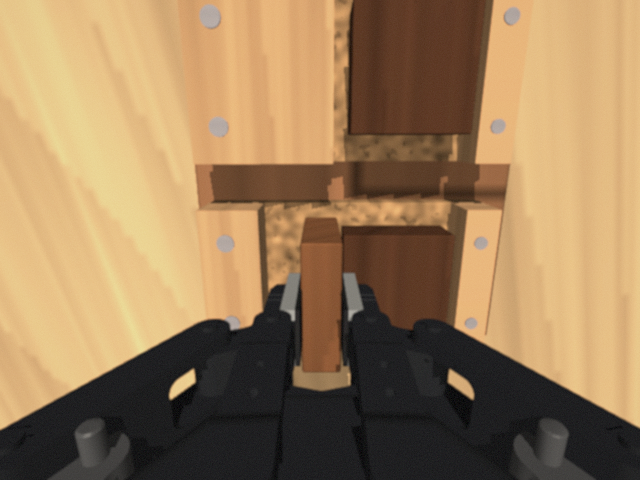

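On the floor (reaction 30 N at z 45.2). I'll unload it a little, then push the tile towards the fence.

```bash
python3 -m crank '[[0,0,0,-0.035,0,0,0],[0,0,0.04,0,0,0,0],[0,0,0.03,0,0,0,0],[0,0,0,0,0,0,0]]'
python3 -c "
from h import *
plan([538.6,7.2,45.4],-12.5)"
python3 -m crank '[[0,0,0.025,0,0,0,0],[0,0,0.02,0,0,0,0],[0,0,0,0,0,0,0]]'
python3 -c "
from h import *
plan([538.6,7.2,45.4],-12.5)
c=cam('wrist','w7.png')"
```

```text
t: 10.1
ee_pos: [542.2, 7.0, 45.3]
orientation: [0.78, 0.626, -0.001, -0.001]
ft_force: [-9.2, 1.1, 13.8]
opening: 15.0
t 10.10 tcp [542.2   7.   45.3] shift/60 [-0.009 -0.059 -0.001] turn/60 [-0.003 -0.    -0.001] open 15.0 F [-9.2  1.1 13.8] j7 -0.12 tooly -12.5
t: 10.48
ee_pos: [544.9, 6.5, 45.3]
orientation: [0.78, 0.626, -0.001, -0.001]
ft_force: [-8.0, 2.6, 13.9]
opening: 15.2
t 10.47 tcp [544.9   6.5  45.3] shift/60 [-0.011 -0.105 -0.001] turn/60 [-0.003 -0.    -0.001] open 15.2 F [-8.   2.6 13.9] j7 -0.12 tooly -12.5
```

View pics/w7.png

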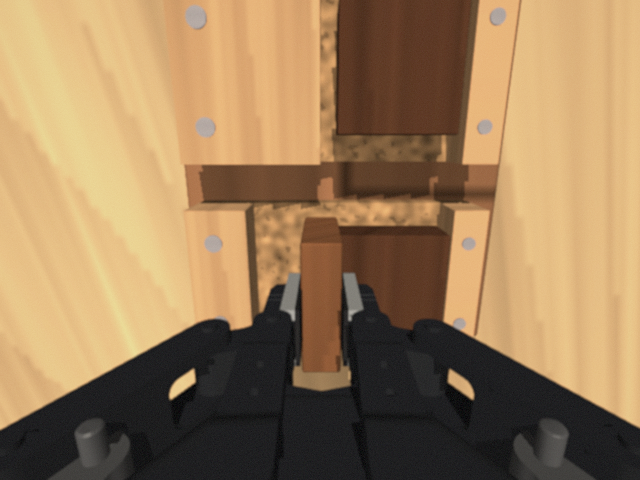

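```bash
python3 -m crank '[[0,0,0.02,-0.015,0,0,0],[0,0,0.02,0,0,0,0],[0,0,0,0,0,0,0]]'
python3 -c "
from h import *
plan([538.6,7.2,45.4],-12.5)"
python3 -m crank '[[0,0,0.02,0,0,0,0],[0,0,0,0,0,0,0]]'
python3 -c "
from h import *
plan([538.6,7.2,45.4],-12.5)
c=cam('wrist','w8.png')
cv2.imwrite('pics/w8c.png',cv2.resize(c['image'][190:340,190:500,::-1],(800,387),interpolation=cv2.INTER_CUBIC))"
```

```text
t: 10.9
ee_pos: [545.6, 6.2, 45.4]
orientation: [0.78, 0.626, -0.002, -0.002]
ft_force: [-14.0, 2.9, 11.3]
opening: 15.1
t 10.90 tcp [545.6   6.2  45.4] shift/60 [-0.01  -0.118  0.001] turn/60 [-0.006  0.    -0.   ] open 15.1 F [-14.    2.9  11.3] j7 -0.12 tooly -12.5
t: 11.15
ee_pos: [545.7, 6.2, 45.4]
orientation: [0.78, 0.626, -0.003, -0.003]
ft_force: [-20.5, 3.5, 18.7]
opening: 15.1
t 11.15 tcp [545.7   6.2  45.4] shift/60 [-0.01  -0.12   0.001] turn/60 [-0.008  0.    -0.   ] open 15.1 F [-20.5   3.5  18.7] j7 -0.12 tooly -12.5
```

View pics/w8c.png

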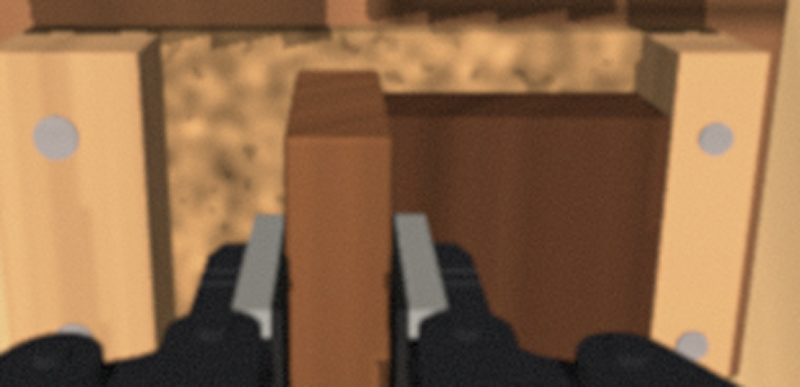

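The tile is flush against the fence: the arm is blocked at x 545.7 with 20 N. I'll unload, then release.

```bash
python3 -m crank '[[0,0,-0.03,-0.01,0,0,0],[0,0,-0.02,-0.01,0,0,0],[0,0,0,0,0,0,0]]'
python3 -c "
from h import *
plan([538.6,7.2,45.4],-12.5)"
```

```text
t: 11.58
ee_pos: [545.4, 6.2, 46.5]
orientation: [0.78, 0.626, -0.001, -0.001]
ft_force: [-4.7, 2.0, -3.5]
opening: 15.2
t 11.57 tcp [545.4   6.2  46.5] shift/60 [-0.009 -0.114  0.018] turn/60 [-0.002  0.    -0.001] open 15.2 F [-4.7  2.  -3.5] j7 -0.12 tooly -12.5
```

```bash
python3 -m crank '[[0,0,-0.008,0.015,0,0,0],[0,0,0,0,0,0,0]]'
python3 -m crank '[[0.25,0,0,0,0,0,0],[0.5,0,0,0,0,0,0],[0.5,0,0,0,0,0,0],[0.5,0,0,0,0,0,0]]'
python3 -m crank '[[0.5,0,0,-0.3,0,0,0],[0.5,0,0,-0.5,0,0,0],[0.5,0,0,-0.7,0,0,0],[0.5,0,0,-0.4,0,0,0],[0.5,0,0,0,0,0,0]]'
python3 -c "
from h import *
plan([470.5,-294.3,190],-18.5)
c=cam('wrist','w9.png');np.savez('/tmp/w9.npz',**c)"
```

```text
t: 11.82
ee_pos: [545.5, 6.2, 45.9]
orientation: [0.78, 0.626, -0.0, -0.0]
ft_force: [-5.6, 2.5, -2.2]
opening: 15.5
t: 12.32
ee_pos: [546.3, 5.9, 46.5]
orientation: [0.78, 0.626, 0.0, 0.0]
ft_force: [0.4, 0.4, -0.1]
opening: 42.8
t: 12.95
ee_pos: [547.4, 5.9, 163.3]
orientation: [0.78, 0.625, 0.002, 0.001]
ft_force: [0.1, 0.2, -0.7]
opening: 42.9
t 12.95 tcp [547.4   5.9 163.3] shift/60 [-5.162 -0.159 -0.457] turn/60 [ 0.004 -0.002  0.099] open 42.9 F [ 0.1  0.2 -0.7] j7 -0.2 tooly -12.6
```

View pics/w9.png

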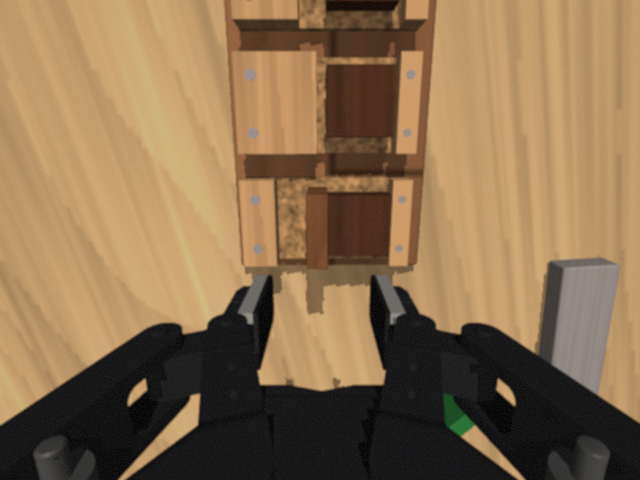

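The caul stands in the gap at (317,228). I'll measure its pose against the station.

```bash
cat > chk.py <<'E'
from h import *
def edges(f,box,boxes):
    c=dict(np.load(f));P=cloud(c)
    x0,x1,y0,y1=box;Q=P[y0:y1,x0:x1].reshape(-1,3);Q=Q[(Q[:,2]>54)&(Q[:,2]<75)];print("caul",len(Q),rect(Q[:,:2]),Q[:,2].mean())
    g=cv2.cvtColor(c["image"],cv2.COLOR_RGB2LAB)[...,2].astype(int);p=[]
    for u,v in boxes:
        w=g[v-7:v+8,u-7:u+8];yy,xx=np.where(w<(w.min()+np.median(w))/2);p.append((u-7+xx.mean(),v-7+yy.mean()))
    w=ray(c,p,40)[:,:2];f=w[2:].mean(0)-w[:2].mean(0);a=np.arctan2(f[1],f[0]);e=np.array([np.cos(a),np.sin(a)])
    o=(w[2:].mean(0)-59.5*e+w[:2].mean(0)+56*e)/2
    print("station",o.round(1),np.degrees(a).round(2),np.linalg.norm(f))
    cc=np.array(rect(Q[:,:2])[0]);print("caul local",((cc-o)@e).round(1),((cc-o)@[-e[1],e[0]]).round(1))
E
python3 -c "
from chk import *
edges('/tmp/w9.npz',(295,340,170,280),[(255,200),(258,249),(402,200),(399,248)])"
```

```text
caul 1696 (array([545.9,   7.4]), 16.0, 56.2, -13.3) 66.59731944440013
station [552.9   6. ] -12.47 114.9216057469868
caul local -7.1 -0.2
```

Caul offset across the station is −0.2 mm and it is square. Now the spacer.

```bash
python3 -m crank '[[0.5,-0.87,-0.02,-0.4,0,0,0],[1,-0.87,-0.03,-0.1,0,0,0],[1,-0.87,-0.03,0,0,0,0],[1,-0.87,-0.03,0,0,0,0],[1,-0.87,-0.03,0,0,0,0]]'
python3 -m crank '[[1,-0.83,-0.03,0,0,0,0.1],[1,0,0,0,0,0,0],[1,0,0,0,0,0,0]]'
python3 -c "
from h import *
c=cam('wrist','w10.png');np.savez('/tmp/w10.npz',**c)
P=cloud(c);Q=P[100:300,220:420].reshape(-1,3);Q=Q[(Q[:,2]>62)&(Q[:,2]<85)];Q=Q[np.linalg.norm(Q[:,:2]-[470,-294],axis=1)<50];print(len(Q),rect(Q[:,:2]),Q[:,2].mean())
r=rect(Q[:,:2]);plan([r[0][0],r[0][1],48],r[3])"
```

```text
t: 13.62
ee_pos: [480.0, -248.2, 189.8]
orientation: [0.78, 0.626, -0.0, -0.0]
ft_force: [0.8, -0.3, -0.2]
opening: 85.5
t: 14.0
ee_pos: [468.3, -294.6, 189.6]
orientation: [0.812, 0.584, -0.0, -0.001]
ft_force: [-0.0, 0.4, -0.3]
opening: 85.3
1033 (array([ 470.1, -294.6]), 15.1, 40.4, -18.5) 72.5365008406145
t 14.05 tcp [ 468.7 -294.   189.7] shift/60 [-2.000e-03  2.800e-02  2.362e+00] turn/60 [-0.001 -0.     0.001] open 85.5 F [ 0.  -0.  -0.6] j7 0.32 tooly -18.5
```

View pics/w10.png

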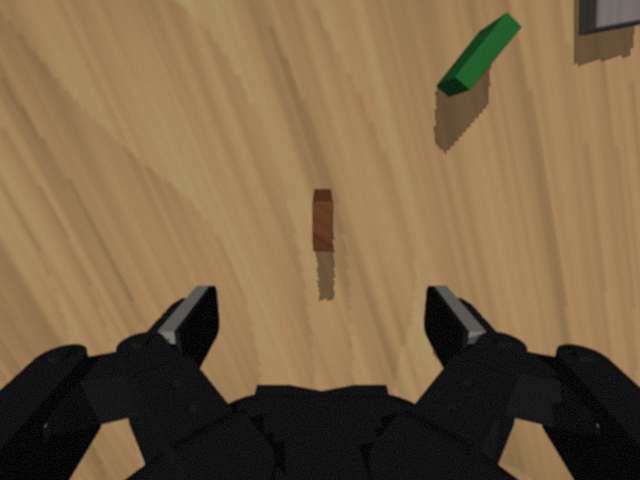

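The spacer is directly below at (323,222). I'll go down and grip it near the top so the fingers stay above the caul later.

```bash
python3 -m crank '[[1,0,0.028,0.7,0,0,0],[1,0,0,0.7,0,0,0],[1,0,0,0.6,0,0,0],[1,0,0,0.33,0,0,0],[1,0,0,0,0,0,0]]' 60
python3 -m crank '[[0,0,0,0,0,0,0],[0,0,0,0,0,0,0],[0,0,0,0,0,0,0],[0,0,0,0,0,0,0],[0,0,0,0,0,0,0]]' 60
python3 -c "
from h import *
plan([470.1,-294.6,49.5],-18.5)
c=cam('wrist','w11.png');np.savez('/tmp/w11.npz',**c)"
```

```text
t: 14.68
ee_pos: [469.8, -294.7, 49.7]
orientation: [0.811, 0.584, -0.001, -0.001]
ft_force: [0.6, -1.1, 0.2]
opening: 85.5
t: 15.3
ee_pos: [470.4, -295.8, 51.0]
orientation: [0.812, 0.584, 0.0, 0.0]
ft_force: [-0.9, 0.9, 6.7]
opening: 14.5
t 15.30 tcp [ 470.4 -295.8   51. ] shift/60 [ 0.017 -0.01   0.024] turn/60 [ 0.001 -0.    -0.001] open 14.5 F [-0.9  0.9  6.7] j7 0.43 tooly -18.6
```

View pics/w11.png

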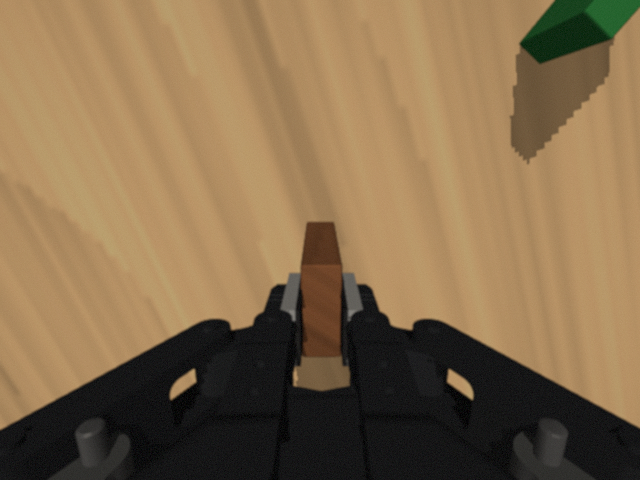

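Gripped; the top face spans rows 264–356. I'll compute the offset and lift.

```bash
python3 -c "
from h import *
c=cam('wrist')
w=ray(c,[(321,264.5),(321,356)],72)
s=observe();M=R.from_quat(s['orientation']).as_matrix()
print(w.round(1),((w-s['ee_pos'])@M).round(1))"
python3 -m crank '[[0,0,0,-0.5,0,0,0],[0,0,0,-0.7,0,0,0],[0,0,0,-0.7,0,0,-0.1],[0,0,0,0,0,0,0]]'
python3 -c "
from h import *
plan([525.5,9.5,150],-12.5)"
```

```text
[[ 477.8 -276.2   72. ]
 [ 465.2 -313.8   72. ]] [[ 20.9   0.8 -21. ]
 [-18.7   0.8 -21. ]]
t: 15.9
ee_pos: [471.5, -296.6, 167.4]
orientation: [0.78, 0.626, 0.002, 0.002]
ft_force: [0.1, -0.2, -1.3]
opening: 14.6
t 15.90 tcp [ 471.5 -296.6  167.4] shift/60 [ 5.176 -0.227  0.288] turn/60 [ 0.005  0.    -0.   ] open 14.6 F [ 0.1 -0.2 -1.3] j7 0.44 tooly -12.5
```

```bash
python3 -m crank '[[0,0.87,-0.04,0,0,0,0],[0,0.87,-0.04,0,0,0,0],[0,0.87,-0.04,0,0,0,0],[0,0.87,-0.04,0,0,0,0],[0,0.87,-0.04,0,0,0,0]]'
python3 -m crank '[[0,0.83,-0.03,0,0,0,0],[0,0,0,0,0,0,0]]'
python3 -c "
from h import *
plan([525.2,11.5,130],-12.5)"
```

```text
t: 16.52
ee_pos: [514.6, -36.5, 163.6]
orientation: [0.78, 0.625, -0.0, -0.0]
ft_force: [1.4, -0.6, -0.6]
opening: 14.7
t: 16.77
ee_pos: [523.8, 15.3, 163.1]
orientation: [0.778, 0.628, -0.001, -0.001]
ft_force: [-0.2, -1.5, -1.0]
opening: 14.1
t 16.77 tcp [523.8  15.3 163.1] shift/60 [-0.057  0.036  0.552] turn/60 [-0.002 -0.     0.005] open 14.1 F [-0.2 -1.5 -1. ] j7 -0.23 tooly -12.2
```

```bash
python3 -m crank '[[0,-0.04,0.035,0.1,0,0,0.005],[0,0,0,0.2,0,0,0],[0,0,0,0.1,0,0,0],[0,0,0,0,0,0,0]]'
python3 -c "
from h import *
plan([525.2,11.5,71],-12.5)
c=cam('wrist','w12.png');np.savez('/tmp/w12.npz',**c)"
```

```text
t: 17.27
ee_pos: [525.2, 7.3, 139.8]
orientation: [0.782, 0.623, -0.001, -0.0]
ft_force: [0.5, -0.3, -0.2]
opening: 14.4
t 17.27 tcp [525.2   7.3 139.8] shift/60 [ 0.069 -0.014  1.146] turn/60 [-0.001  0.001 -0.007] open 14.4 F [ 0.5 -0.3 -0.2] j7 -0.21 tooly -12.9
```

View pics/w12.png

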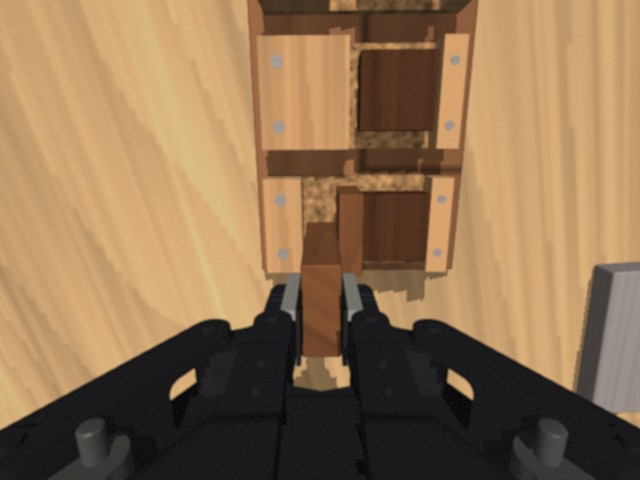

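```bash
python3 -m crank '[[0,0.065,-0.01,0,0,0,-0.006],[0,0,0,0.15,0,0,0],[0,0,0,0.1,0,0,0],[0,0,0,0,0,0,0]]'
python3 -c "
from h import *
plan([525.2,11.5,71],-12.5)
c=cam('wrist','w13.png');np.savez('/tmp/w13.npz',**c)"
```

```text
t: 17.82
ee_pos: [525.5, 11.7, 124.8]
orientation: [0.78, 0.626, -0.001, -0.0]
ft_force: [0.6, 0.3, -0.0]
opening: 15.1
t 17.82 tcp [525.5  11.7 124.8] shift/60 [-0.005 -0.003  0.897] turn/60 [-0.001  0.001 -0.   ] open 15.1 F [ 0.6  0.3 -0. ] j7 -0.21 tooly -12.5
```

View pics/w13.png

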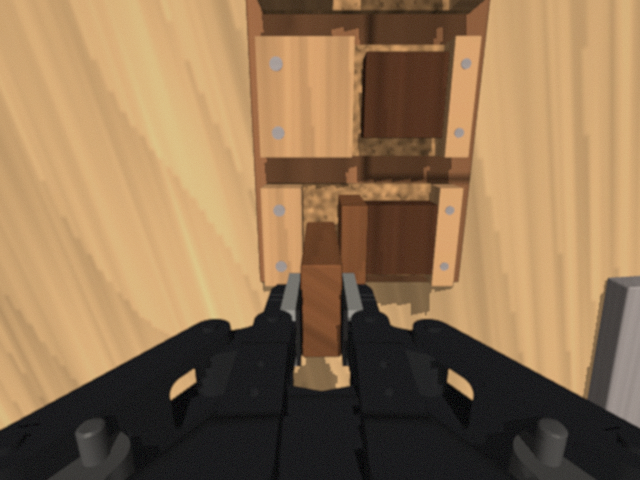

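```bash
python3 -c "
from chk import *
c=dict(np.load('/tmp/w13.npz'));P=cloud(c)
Q=P[195:240,335:372].reshape(-1,3);Q=Q[(Q[:,2]>60)&(Q[:,2]<75)]
a=np.radians(-12.5);e=np.array([np.cos(a),np.sin(a)]);s=observe()
d=(Q[:,:2]-s['ee_pos'][:2])@e;print('caul faces rel TCP',np.percentile(d,[1,50,99]).round(1))
for p in [(301,225),(434,225)]:
  w=ray(c,p,40)[0,:2];print('edge rel TCP',((w-s['ee_pos'][:2])@e).round(1))
p=[(279.5,210.5),(282,267),(449.5,210.5),(444.5,267)];w=ray(c,p,40)[:,:2];print('lat mid',(((w-s['ee_pos'][:2])@[-e[1],e[0]])).mean().round(2))
"
```

```text
caul faces rel TCP [12.6 20.3 28.3]
edge rel TCP -13.2
edge rel TCP 77.5
lat mid -0.27
```

```bash
python3 -m crank '[[0,-0.015,-0.01,0.1,0,0,0],[0,0,0,0.2,0,0,0],[0,0,0,0.2,0,0,0],[0,0,0,0.1,0,0,0],[0,0,0,0,0,0,0]]'
python3 -c "
from h import *
plan([525.2,11.5,71],-12.5)
c=cam('scene','s14.png');cv2.imwrite('pics/s14.png',cv2.resize(c['image'][150:280,270:450,::-1],(800,578)))
c=cam('wrist','w14.png');np.savez('/tmp/w14.npz',**c)"
```

```text
t: 18.5
ee_pos: [524.9, 11.0, 88.9]
orientation: [0.78, 0.626, -0.001, -0.0]
ft_force: [-0.4, -0.3, -0.1]
opening: 14.6
t 18.50 tcp [524.9  11.   88.9] shift/60 [0.01  0.004 0.298] turn/60 [-0.001  0.001 -0.   ] open 14.6 F [-0.4 -0.3 -0.1] j7 -0.18 tooly -12.5
```

View pics/w14.png

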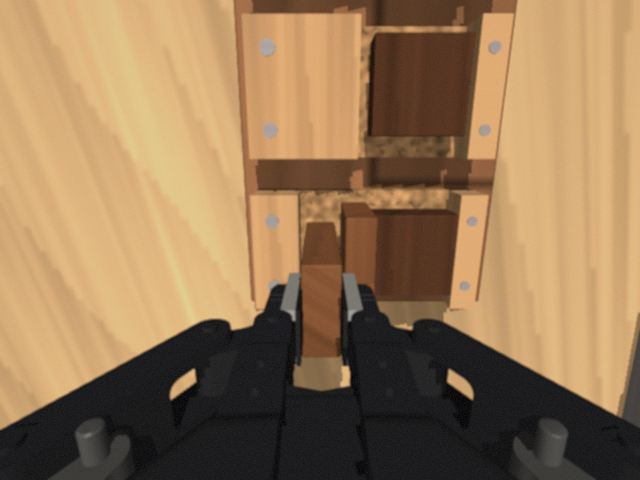

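View pics/s14.png

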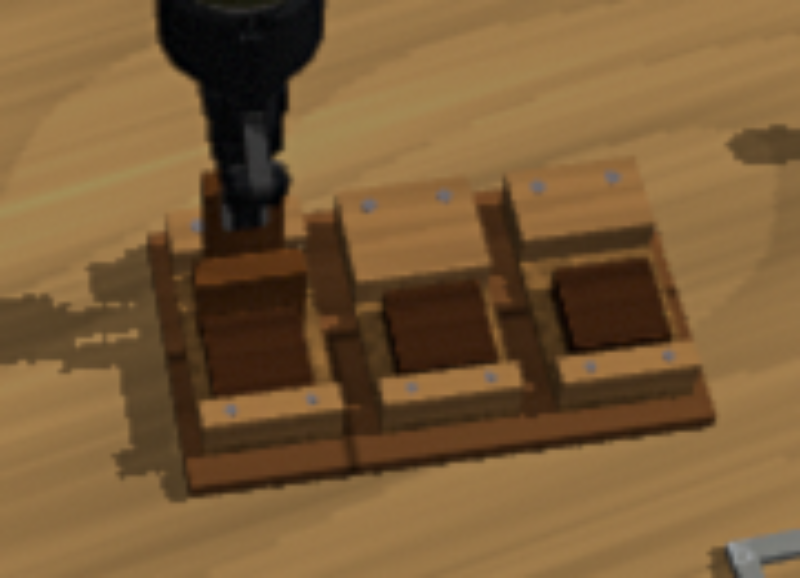

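The spacer has entered the gap without contact. Continuing to the floor.

```bash
python3 -m crank '[[0,0,0,0.15,0,0,0],[0,0,0,0.1,0,0,0],[0,0,0,0,0,0,0]]'
python3 -c "
from h import *
plan([525.2,11.5,71],-12.5)"
python3 -m crank '[[0,0,0,0.03,0,0,0],[0,0,0,0.02,0,0,0],[0,0,0,0,0,0,0]]'
python3 -c "
from h import *
plan([525.2,11.5,71],-12.5)"
```

```text
t: 18.98
ee_pos: [524.8, 11.0, 73.9]
orientation: [0.78, 0.626, -0.0, -0.0]
ft_force: [0.6, -0.2, -0.7]
opening: 15.0
t 18.98 tcp [524.8  11.   73.9] shift/60 [0.009 0.005 0.048] turn/60 [-0.001  0.     0.   ] open 15.0 F [ 0.6 -0.2 -0.7] j7 -0.17 tooly -12.5
t: 19.35
ee_pos: [525.2, 11.1, 71.5]
orientation: [0.78, 0.626, 0.0, -0.0]
ft_force: [0.3, -0.6, -0.6]
opening: 14.7
t 19.35 tcp [525.2  11.1  71.5] shift/60 [ 0.007 -0.002  0.009] turn/60 [ 0. -0.  0.] open 14.7 F [ 0.3 -0.6 -0.6] j7 -0.16 tooly -12.5
```

```bash
python3 -m crank '[[0,0,0,0.015,0,0,0],[0,0,0,0.01,0,0,0],[0,0,0,0,0,0,0]]'
python3 -c "
from h import *
plan([525.2,11.5,71],-12.5)"
```

```text
t: 19.73
ee_pos: [525.5, 11.1, 70.9]
orientation: [0.78, 0.626, 0.0, -0.0]
ft_force: [-3.8, 0.0, 11.5]
opening: 15.0
t 19.73 tcp [525.5  11.1  70.9] shift/60 [ 0.005 -0.007 -0.001] turn/60 [ 0.    -0.001  0.   ] open 15.0 F [-3.8  0.  11.5] j7 -0.16 tooly -12.5
```

```bash
python3 -m crank '[[0,0,0.02,-0.014,0,0,0],[0,0,0.02,0,0,0,0],[0,0,0.01,0,0,0,0],[0,0,0,0,0,0,0]]'
python3 -c "
from h import *
plan([525.2,11.5,71],-12.5)"
```

```text
t: 20.23
ee_pos: [527.7, 10.6, 71.0]
orientation: [0.78, 0.626, -0.0, -0.001]
ft_force: [-4.3, 0.3, 6.8]
opening: 14.9
t 20.23 tcp [527.7  10.6  71. ] shift/60 [ 0.005 -0.043 -0.   ] turn/60 [-0.001 -0.     0.   ] open 14.9 F [-4.3  0.3  6.8] j7 -0.16 tooly -12.5
```

```bash
python3 -m crank '[[0,0,0.02,-0.006,0,0,0],[0,0,0.01,0,0,0,0],[0,0,0,0,0,0,0]]'
python3 -c "
from h import *
plan([525.2,11.5,71],-12.5)"
python3 -m crank '[[0,0,0.015,0,0,0,0],[0,0,0,0,0,0,0]]'
python3 -c "
from h import *
plan([525.2,11.5,71],-12.5)"
```

```text
t: 20.6
ee_pos: [529.9, 10.0, 71.1]
orientation: [0.78, 0.626, -0.0, 0.0]
ft_force: [-1.0, 0.3, -0.8]
opening: 14.8
t 20.60 tcp [529.9  10.   71.1] shift/60 [ 0.007 -0.082  0.001] turn/60 [0. 0. 0.] open 14.8 F [-1.   0.3 -0.8] j7 -0.16 tooly -12.5
t: 20.85
ee_pos: [530.3, 9.9, 71.0]
orientation: [0.78, 0.626, -0.0, -0.0]
ft_force: [-2.1, 0.9, 0.8]
opening: 15.2
t 20.85 tcp [530.3   9.9  71. ] shift/60 [ 0.007 -0.089  0.001] turn/60 [-0.001  0.     0.   ] open 15.2 F [-2.1  0.9  0.8] j7 -0.15 tooly -12.5
```

Contact with the caul. Building up to about 10 N.

```bash
python3 -m crank '[[0,0,0.015,0,0,0,0],[0,0,0.01,0,0,0,0],[0,0,0,0,0,0,0],[0,0,0,0,0,0,0]]'
python3 -c "
from h import *
plan([525.2,11.5,71],-12.5)
c=cam('wrist','w15.png');np.savez('/tmp/w15.npz',**c)
s=observe();print(s['ft_force'],s['torque'])"
```

```text
t: 21.35
ee_pos: [530.6, 9.9, 71.0]
orientation: [0.78, 0.626, -0.001, -0.001]
ft_force: [-10.6, 1.8, 9.3]
opening: 14.6
t 21.35 tcp [530.6   9.9  71. ] shift/60 [ 0.007 -0.094  0.001] turn/60 [-0.004 -0.     0.   ] open 14.6 F [-10.6   1.8   9.3] j7 -0.15 tooly -12.5
[-10.71311804   0.45920878   8.77820131] [0.35162044 2.443442   0.01484253]
```

View pics/w15.png

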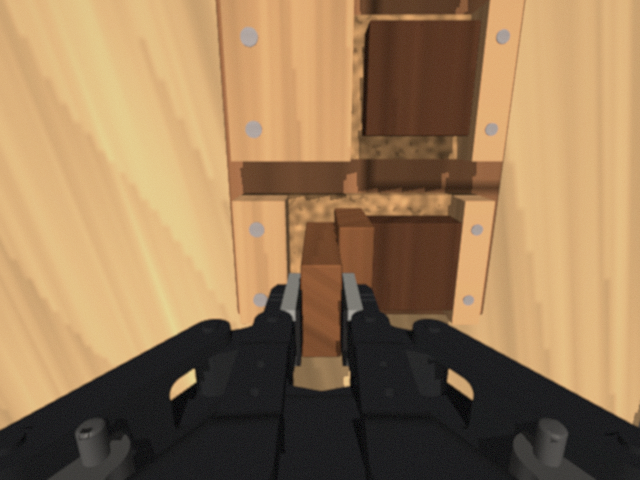

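```bash
python3 -m crank '[[0,0,0.002,-0.006,-0.004,0,0],[0,0,0,0,0,0,0],[0,0,0,0,0,0,0]]'
python3 -c "
from h import *
for i in range(2):
    plan([525.2,11.5,71],-12.5);c=cam('wrist','w16_%d.png'%i)
np.savez('/tmp/w16.npz',**c)
cv2.imwrite('pics/w16c.png',cv2.resize(c['image'][180:340,210:510,::-1],(800,427),interpolation=cv2.INTER_CUBIC))
c=cam('scene');cv2.imwrite('pics/s16.png',cv2.resize(c['image'][170:280,290:450,::-1],(800,550),interpolation=cv2.INTER_CUBIC))"
```

```text
t: 21.78
ee_pos: [530.5, 9.9, 71.0]
orientation: [0.78, 0.626, -0.0, 0.0]
ft_force: [-8.4, 1.8, 4.1]
opening: 14.5
t 21.77 tcp [530.5   9.9  71. ] shift/60 [ 0.007 -0.093  0.   ] turn/60 [0. 0. 0.] open 14.5 F [-8.4  1.8  4.1] j7 -0.15 tooly -12.5
t 21.82 tcp [530.5   9.9  71. ] shift/60 [ 0.007 -0.092  0.   ] turn/60 [0. 0. 0.] open 14.8 F [-8.7  2.3  4.1] j7 -0.15 tooly -12.5
```

View pics/w16c.png

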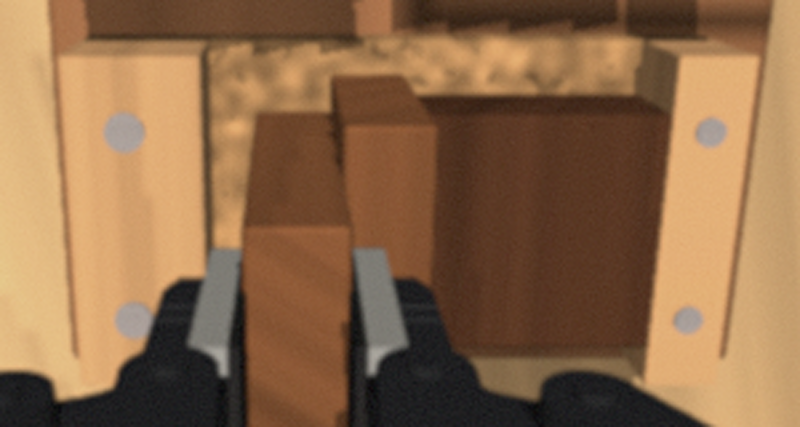

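View pics/s16.png

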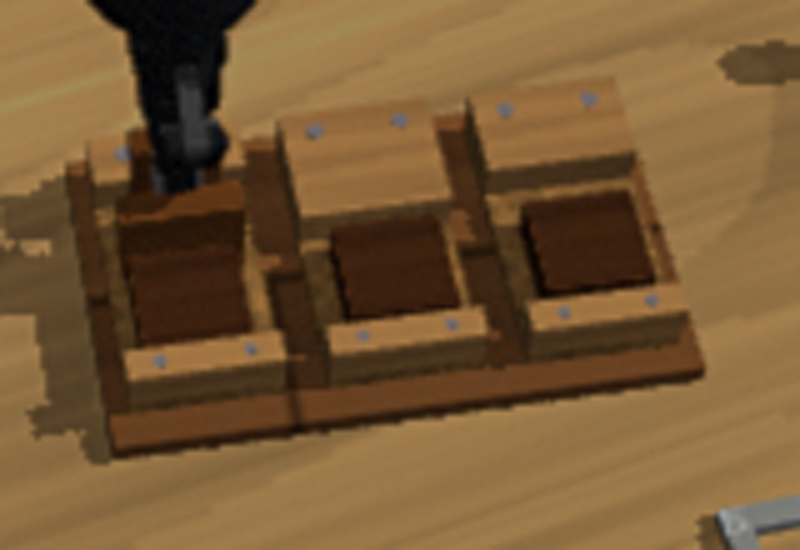

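```bash
python3 -m crank '[[0,0,0.007,-0.001,0,0,0],[0,0,0,0,0,0,0],[0,0,0,0,0,0,0],[0,0,0,0,0,0,0]]'
python3 -c "
from h import *
for i in range(3):
    plan([525.2,11.5,71],-12.5);c=cam('wrist')
np.savez('/tmp/w17.npz',**c)"
python3 -m crank '[[0,0,0,0,0,0,0],[0,0,0,0,0,0,0],[0,0,0,0,0,0,0],[0,0,0,0,0,0,0],[0,0,0,0,0,0,0]]'
```

```text
t: 22.42
ee_pos: [530.6, 9.9, 71.0]
orientation: [0.78, 0.626, -0.0, -0.0]
ft_force: [-9.2, 2.1, 6.4]
opening: 14.4
t 22.43 tcp [530.6   9.9  71. ] shift/60 [ 0.007 -0.093  0.   ] turn/60 [-0.001  0.     0.   ] open 14.4 F [-9.2  2.1  6.4] j7 -0.15 tooly -12.5
t 22.48 tcp [530.6   9.9  71. ] shift/60 [ 0.007 -0.094  0.001] turn/60 [-0.001  0.     0.   ] open 14.5 F [-11.7   1.6   6.3] j7 -0.15 tooly -12.5
t 22.52 tcp [530.5   9.9  71. ] shift/60 [ 0.008 -0.093  0.   ] turn/60 [-0.001  0.     0.   ] open 14.5 F [-10.6   1.1   7.3] j7 -0.15 tooly -12.5
t: 23.2
ee_pos: [530.6, 9.9, 71.0]
orientation: [0.78, 0.626, -0.0, -0.0]
ft_force: [-10.9, 1.6, 5.8]
opening: 14.4
```

The push is steady at about 10.5 N and everything is flush, so I'm handing in.

```bash
python3 -c "
from h import *
print(bot.sign_off())
s=observe();print(s['t'],s['ft_force'],s['opening'])"
```

```text
the job is handed in; nothing more can be done
None
the job is handed in; nothing more can be done
```

I handed the job in at about 23 s of the 61 s allowed. The caul and spacer are both upright in the wide-gap station, the right-hand one in the top view. I'm still gripping the spacer and pushing it towards the fence.

**Order:** I stood the caul in the gap, used it to slide the tile up to the fence, and let go of it. Then I lowered the spacer to the floor between caul and stop (contact felt at TCP z 71 mm) and pressed it against the caul.

**Last checks:**
- **Push:** steady at about 10–11 N towards the fence, with about 6 N downward on the floor. The tool is square to the station within about 0.1°.
- **Fit:** the close-up shows the tile flush with the fence, the caul on the tile and the spacer on the caul.
- **Centring:** the caul measured 0.2 mm off centre just after I let go of it. I estimate the spacer is within about 0.6 mm, but did not measure it directly in place.
- **Bystanders:** the other two tiles, the green block and the other items were never touched. In the last pictures the two tiles look unmoved.

**Disagreements:** the top and wrist cameras differed by about 2 mm. I used the wrist camera throughout, and contact positions agreed with it to about 1 mm. My read-back of the state after hand-in was refused, so nothing was checked after that.

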